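# Load the freeze-dryer tray in reverse order

## Robot

A 7-joint arm with a two-finger parallel gripper is mounted at the origin on the work surface. World frame = base frame: x ahead of the robot, y to its left, z up, the work surface at z = 0. Lengths are in m, angles in rad, forces in N, time in s.
With the tool pointing down it reaches from about 0.425 to 0.875 m from the base axis. Payload 4.7 kg.
Tool frame: the origin (TCP) lies midway between the tips of the shut fingers; the grasp point (between the pads) lies 19 mm behind it; z points along the fingers, y is the line along which they close (so a half turn about z gives the same grasp; the last joint's range is limited). The gripper opens to 87 mm and grips with 3 to 60 N. Pads are 19 mm wide; open, the fingers measure 117 mm over their backs; the gripper's body (75 mm by 190 mm) begins 51 mm behind the grasp point.
Start: joints at [1.171, 0.321, -0.07, 1.45, 0.023, 1.371, -0.057], TCP at [0.261, -0.595, 0.223] pointing down, gripper open.
Joint ranges: [-2.86, 2.86], [-0.3, 2.09], [-1.38, 1.24], [0.06, 2.45], [-1.56, 4.7], [0.09, 2.05], [-2.69, 2.69]. Speed limits (rad/s): [2.57, 2.57, 3.14, 3.14, 3.14, 3.14, 3.14].

## Interface

Orientations are given as a rotation vector (axis times angle).
In Python, from bench import ctrl gives the robot as it stands. The module is installed in compiled form; this text tells all that it offers.
- The arm moves only by the shell command python3 -m handwheel 'ROWS' [FORCE]. ROWS is JSON, a list of rows, each a list of 7 numbers: the finger opening in m, from 0 to 0.087, then the shift along the tool's x, y, z in m, then the turn, a rotation vector about the tool's x, y, z in degrees. A call has 1 to 12 rows; each row shifts and turns the commanded pose from where the row before left it, along the tool's axes as they then stand; what a row does not reach is not made up. A row lasts 1/8 s, in which the tool goes at most 62.5 mm and 10.7 degrees, less where a joint would pass 70% of its speed; a pose out of reach is approached as far as the arm can. A call is refused whole if a number of a shift passes 0.0625 or a number of a turn 10.7, either way. A call with a gripper value outside its range is refused whole. The fingers move at their own pace and stop on an object; FORCE is the grip in N (left out, the last holds). Time passes only in rows, so rows that do not move let the fingers close. It gives the time, the measured TCP pose, the force, the opening and the grip force at its end, in the units of the state.
- ctrl.get_state(): the state, without advancing time (a new reading comes with each control period).
- ctrl.get_image(name): name is "side" or "top"; returns (picture, depth): 384x512x3 uint8, blue, green, red; 384x512 float32, m along the optical axis (not along the pixel's ray), 0 where there is no reading.
- ctrl.camera_info(name): a dict with "intrinsics" (3x3 intrinsics, pixels), "D" ([k1, k2, p1, p2, k3] as OpenCV has them; the pictures are not rectified), "R" (3x3) and "t" (3): a world point X has camera coordinates R X + t. Camera axes: x right, y down, z forward; pixel columns grow to the right and rows downward; lengths in m; the calibration is good to about 2 mm. A picture is of the moment at which its call begins. camera_info takes no time and is no camera call.
- ctrl.close_job(): hands the job in; it is judged then, once.
The state is a dict: "time": time; "joint_positions": joint angles; "qd": joint speeds; "joint_torque": joint torques, N m; "position": TCP position; "tool_rot": TCP orientation; "ft_force": force on the tool from outside, world axes, zero at the start; "torque": the same for the moment, N m; "grip_width": opening from 0.0 (shut) to 1.0 (fully open); "grip_force": force on a finger pad.
Only numpy, scipy, OpenCV 4.12 (cv2) and the standard library are available. Lean on these libraries where they do the work, as an engineer would, in place of code of your own. Each camera call takes 0.05 s, during which the arm holds its last target. There are 200 camera calls.

## Task

Move the four stoppered bottles from the row of cooling blocks into the four round recesses of the steel shelf tray, in reverse order, because the tray is turned round when it goes into the freeze dryer: the bottle at the left end of the blocks goes to the right end of the tray, the second from the left goes second from the right, and so on (left and right as the robot sees them). Keep every bottle upright, set it down gently without dropping it, and leave all four standing flat on the floor of their recesses.

Things in the scene. Friction and masses are not known exactly. Their poses are not given: they have to be found in the camera images.
- bottle_tall: Amber glass sample bottle with a half-seated black rubber stopper: slender round bottle, 34 mm across, straight sides to 85 mm, 95 mm high with its 26 mm wide stopper. About 90 g, loose. Origin: centre of its underside; z up. At the start it stands in its own block, its origin 20 mm above the block's.
- bottle_wide: Amber glass sample bottle with a half-seated black rubber stopper: squat wide round jar, 46 mm across, straight sides to 52 mm, 62 mm high with its 40 mm wide stopper. About 120 g, loose. Origin: centre of its underside; z up. At the start it stands in its own block, its origin 20 mm above the block's.
- bottle_square: Amber glass sample bottle with a half-seated black rubber stopper: square bottle, 34 x 34 mm (sides along its x, y axes and at the start those of its block), flat sides to 58 mm, then a 20 mm neck, 80 mm high with its stopper. About 110 g, loose. Origin: centre of its underside; z up. At the start it stands in its own block, its origin 20 mm above the block's.
- bottle_necked: Amber glass sample bottle with a half-seated black rubber stopper: round bottle with sloping shoulders, 42 mm across, straight sides to 56 mm, then tapering to an 18 mm neck, 90 mm high with its 22 mm wide stopper. About 110 g, loose. Origin: centre of its underside; z up. At the start it stands in its own block, its origin 20 mm above the block's.
- cooler: Cooling base, fixed: flat white plate 90 mm (x) by 340 mm (y), 12 mm thick, carrying the four aluminium blocks in a row along its y axis, block centres at y = -120, -40, +40 and +120 mm, x = 0. Origin: centre of its underside, on the table. Its x axis points away from the robot and its y axis to the robot's left, both within 0.15 rad.
- tray: Shelf tray of the freeze dryer, fixed: bright steel plate 90 mm (x) by 340 mm (y), 16 mm thick, with four equal round recesses, 64 mm across and 8 mm deep (floor 8 mm above the table), in a row along its y axis, centres at y = -120, -40, +40 and +120 mm, x = 0. Origin: centre of its underside, on the table. Axes as for the cooling base.
- block_tall: Aluminium cooling block, fixed on the cooling base, 70 x 70 mm and 30 mm high (its top is 42 mm above the table), with a pocket (round, 39 mm, 10 mm deep) bored to fit the tall bottle, which stands in it at the start. Origin: centre of its underside. Which block is at which place of the row varies.
- block_wide: Aluminium cooling block, fixed on the cooling base, 70 x 70 mm and 30 mm high (its top is 42 mm above the table), with a pocket (round, 51 mm, 10 mm deep) bored to fit the wide bottle, which stands in it at the start. Origin: centre of its underside. Which block is at which place of the row varies.
- block_square: Aluminium cooling block, fixed on the cooling base, 70 x 70 mm and 30 mm high (its top is 42 mm above the table), with a pocket (square, 39 x 39 mm, 10 mm deep) bored to fit the square bottle, which stands in it at the start. Origin: centre of its underside. Which block is at which place of the row varies.
- block_necked: Aluminium cooling block, fixed on the cooling base, 70 x 70 mm and 30 mm high (its top is 42 mm above the table), with a pocket (round, 47 mm, 10 mm deep) bored to fit the necked bottle, which stands in it at the start. Origin: centre of its underside. Which block is at which place of the row varies.
There are look-alikes about, which are no part of the job. What is shaped like the bottle_square but green or pink is not meant. Leave any turquoise look-alike of the bottle_necked alone.

How it is judged:
By the outcome, as a careful person would: the job done as asked, in the order asked, and still so for the second after the job is handed in, with the robot touching nothing.
It also fails if it takes over 109 s, if anything falls off the work surface, if the arm or the gripper's body presses on something with over 40 N, if the wrist force passes 120 N, or if a joint passes its speed limit or range.

## Working session

There is one attempt and no reset: what is moved stays moved. The work goes in short steps, Python scripts to look and compute and a shell command to move; the robot and the scene stay as the last step left them, time stands still between calls to the robot, and variables do not carry over. Pictures are saved under pics/ and viewed, at most 14 in all, crops included, and the job is handed in when it is done.

```bash
mkdir -p pics
python3 - <<'E'
from bench import ctrl
import cv2,numpy as np
for n in("top","side"):
    im,d=ctrl.get_image(n);cv2.imwrite(f"pics/{n}0.png",im);np.savez(f"{n}0.npz",im=im,d=d)
    c=ctrl.camera_info(n);print(n,np.round(c["intrinsics"],1).tolist(),c["D"],np.round(c["R"],3).tolist(),c["t"],(-np.array(c["R"]).T@c["t"]).round(3))
s=ctrl.get_state();print(s)
E
```

```text
top [[378.0, 0.0, 258.0], [0.0, 378.0, 198.8], [0.0, 0.0, 1.0]] [-0.12653482  0.          0.          0.          0.        ] [[0.021, -0.999, 0.025], [-0.989, -0.024, -0.144], [0.145, -0.022, -0.989]] [-0.03909845  0.4827648   0.6482048 ] [ 0.384 -0.013  0.712]
side [[411.8, 0.0, 257.2], [0.0, 411.8, 190.2], [0.0, 0.0, 1.0]] [-0.13600548  0.          0.          0.          0.        ] [[0.689, -0.725, -0.019], [-0.504, -0.46, -0.731], [0.521, 0.513, -0.682]] [-0.34210996  0.28529135  0.57940949] [ 0.078 -0.414  0.597]
{'time': 0.1, 'joint_positions': array([ 1.17110343,  0.32175078, -0.07008776,  1.45152979,  0.02260143,
        1.37079963, -0.05688412]), 'qd': array([-0.00177418, -0.00216635, -0.00089282, -0.00317554, -0.00031493,
        0.00123672,  0.00131048]), 'joint_torque': array([ 2.85660280e-04, -4.92569947e+01, -4.05474566e-01, -3.13397777e+01,
       -6.42262702e-02,  3.94820469e-02,  6.37591006e-05]), 'position': array([ 0.26111716, -0.59471596,  0.22158132]), 'tool_rot': array([-3.07296951e+00, -6.45090816e-01,  6.89840318e-04]), 'ft_force': array([ 0.12897772, -0.00384369, -0.74045298]), 'torque': array([-0.01507157, -0.00290647, -0.01220205]), 'grip_force': 0.0, 'grip_width': 1.0014021099184798}
```

View pics/top0.png

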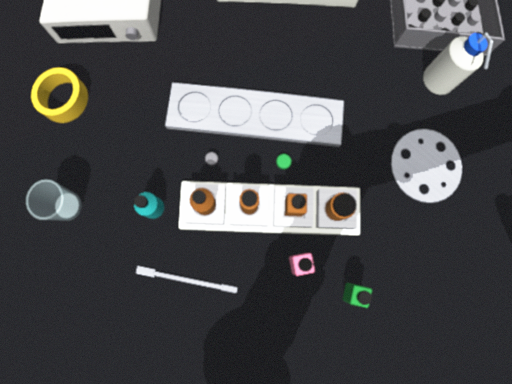

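View pics/side0.png

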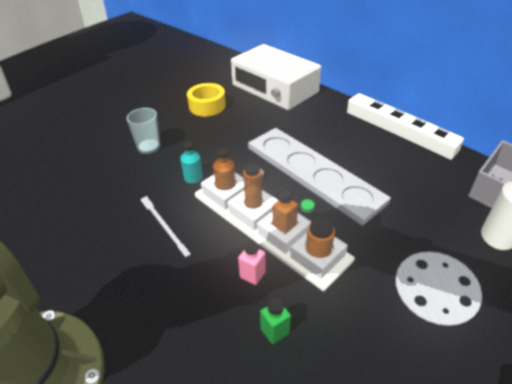

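Top view, left to right (robot's left is image left): necked (203,200), tall (249,202), square (297,205) and wide (341,207) stand in the blocks. The tray recesses are at (194,107), (235,111), (276,115) and (317,120).

Look-alikes: turquoise necked (149,205), pink square (303,264) and green square (358,295). The amber ones in the blocks are the ones meant, by colour and place. Next I'll measure the scene and make a confirming crop.

```bash
cat > h.py <<'E'
from bench import ctrl
import cv2,numpy as np
def ray(n,px,z):
    c=ctrl.camera_info(n);R=np.array(c["R"]);t=np.array(c["t"])
    u=cv2.undistortPoints(np.array(px,float).reshape(-1,1,2),np.array(c["intrinsics"]),np.array(c["D"])).reshape(-1,2)
    d=np.c_[u,np.ones(len(u))]@R;o=-R.T@t
    return o+d*((z-o[2])/d[:,2])[:,None]
def cloud(n,d):
    v,u=np.indices(d.shape);c=ctrl.camera_info(n);R=np.array(c["R"]);t=np.array(c["t"])
    p=cv2.undistortPoints(np.stack([u,v],-1).reshape(-1,1,2).astype(float),np.array(c["intrinsics"]),np.array(c["D"])).reshape(-1,2)
    return ((np.c_[p,np.ones(len(p))]*d.reshape(-1,1)-t)@R).reshape(*d.shape,3)
E
python3 - <<'E'
from h import *
f=np.load("top0.npz");im,d=f["im"],f["d"]
P=cloud("top",d)
hsv=cv2.cvtColor(im,cv2.COLOR_BGR2HSV)
g=((hsv[...,1]<60)&(hsv[...,2]>90)).astype(np.uint8)
am=((hsv[...,0]<20)&(hsv[...,1]>120)&(hsv[...,2]>50)).astype(np.uint8)
def rect(mask,box,z):
    m=np.zeros_like(mask);x0,y0,x1,y1=box;m[y0:y1,x0:x1]=mask[y0:y1,x0:x1]
    m=cv2.morphologyEx(m,cv2.MORPH_CLOSE,np.ones((5,5)))
    c=max(cv2.findContours(m,cv2.RETR_EXTERNAL,cv2.CHAIN_APPROX_NONE)[0],key=cv2.contourArea)
    w=ray("top",c.reshape(-1,2),z)[:,:2]
    r=cv2.minAreaRect((w*1000).astype(np.float32));print(box,r,cv2.boundingRect(c))
rect(g,(155,75,355,150),.016)
rect(g|am,(170,175,370,240),.012)
# depth heights
for px in[(215,95),(194,107),(280,95),(276,115),(186,225),(227,190),(358,228),(203,195),(249,198),(298,200),(342,200)]: print(px,P[px[1],px[0]].round(4))
n,l,s,c=cv2.connectedComponentsWithStats(am)
print([(x.tolist(),k.round(1).tolist()) for x,k in zip(s,c) if x[4]>60])
# pocket edges / recess ellipses
crop=cv2.resize(im[75:245,160:375],None,fx=3.5,fy=3.5,interpolation=cv2.INTER_CUBIC);cv2.imwrite("pics/crop0.png",crop)
E
```

```text
(155, 75, 355, 150) ((654.0936279296875, -19.544418334960938), (344.3083801269531, 98.34619140625), 85.30337524414062) (165, 82, 180, 64)
(170, 175, 370, 240) ((470.4524230957031, -51.74778747558594), (341.74066162109375, 93.98955535888672), 89.27163696289062) (178, 180, 183, 56)
(215, 95) [0.6889 0.0596 0.0174]
(194, 107) [0.6663 0.1006 0.0095]
(280, 95) [ 0.6927 -0.0674  0.0173]
(276, 115) [ 0.6546 -0.0607  0.0076]
(186, 225) [0.4346 0.1038 0.0119]
(227, 190) [ 0.3845 -0.0132  0.7119]
(358, 228) [ 0.436  -0.2181  0.0118]
(203, 195) [0.475  0.0608 0.1209]
(249, 198) [ 0.4709 -0.0121  0.128 ]
(298, 200) [ 0.3845 -0.0132  0.7119]
(342, 200) [ 0.4763 -0.1672  0.0945]
[([0, 0, 512, 384, 195597], [255.5, 191.4]), ([190, 189, 25, 25, 346], [203.8, 202.8]), ([240, 191, 19, 23, 172], [248.8, 204.6]), ([286, 194, 21, 22, 269], [294.2, 206.0]), ([326, 194, 27, 26, 222], [334.1, 210.0])]
```

View pics/crop0.png

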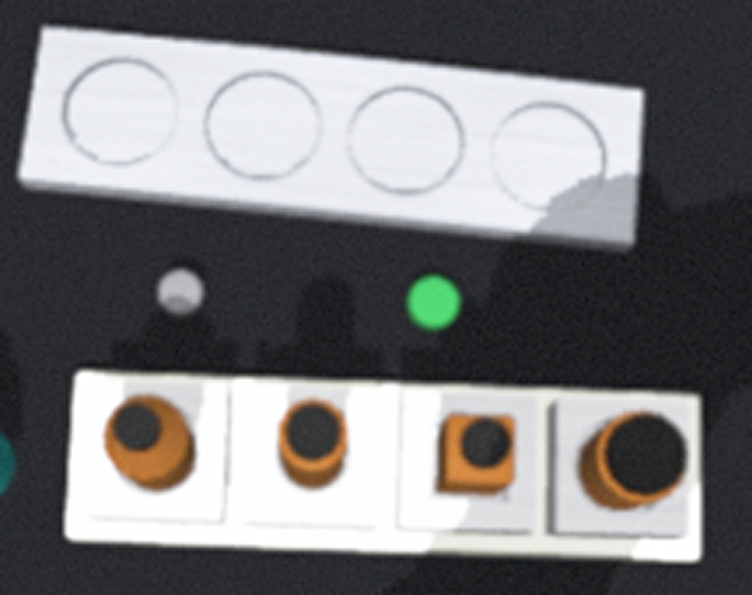

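The crop confirms it. The four amber bottles with black stoppers stand in the blocks in the order necked, tall, square, wide; the small grey and green discs between the rows are lids. Next come the exact bottle and recess centres.

Run:
```python
from h import *
f=np.load("top0.npz");im,d=f["im"],f["d"];P=cloud("top",d);P[d==0]=np.nan
hsv=cv2.cvtColor(im,cv2.COLOR_BGR2HSV);V=hsv[...,2]
print("bottles by stopper")
B=[]
for n,(x,y),zt in[("neck",(199,197),.122),("tall",(249,198),.127),("sq",(299,201),.112),("wide",(344,204),.094)]:
    m=np.zeros_like(V);r=16;m[y-r:y+r,x-r:x+r]=(V[y-r:y+r,x-r:x+r]<75)
    k,l,s,c=cv2.connectedComponentsWithStats(m,connectivity=4);i=l[y,x]
    cc=cv2.findContours((l==i).astype(np.uint8),0,1)[0][0];(cx,cy),rr=cv2.minEnclosingCircle(cc)
    z=np.nanmedian(P[l==i][:,2]);w=ray("top",[[cx,cy]],zt)[0];B.append(w[:2])
    print(n,i,s[i].tolist(),c[i].round(1),(round(cx,1),round(cy,1),round(rr,1)),w.round(4),z.round(4))
B=np.array(B);k=np.array([.12,.04,-.04,-.12]);a,b=np.polyfit(k,B[:,0],1),np.polyfit(k,B[:,1],1)
print("cooler fit",a,b,(B-np.c_[np.polyval(a,k),np.polyval(b,k)]).round(4).tolist())
print("tray recess")
T=[]
Ad=cv2.adaptiveThreshold(cv2.cvtColor(im,cv2.COLOR_BGR2GRAY),255,0,cv2.THRESH_BINARY_INV,9,4)
for x,y in[(194,107),(235,111),(276,115),(317,120)]:
    v,u=np.nonzero(Ad);w=ray("top",np.c_[u,v],.016)[:,:2];c0=ray("top",[[x,y]],.016)[0,:2]
    for _ in range(6):
        q=w[abs(np.hypot(*(w-c0).T)-.032)<(.004 if _>2 else .006)]
        s=np.linalg.lstsq(np.c_[2*q,np.ones(len(q))],(q**2).sum(1),rcond=None)[0];c0=s[:2]
    T.append(c0);print(c0.round(4),len(q),np.sqrt(s[2]+c0@c0).round(4))
T=np.array(T);a,b=np.polyfit(k,T[:,0],1),np.polyfit(k,T[:,1],1)
print("tray fit",a,b,np.c_[np.polyval(a,k),np.polyval(b,k)].round(4).tolist(),(T-np.c_[np.polyval(a,k),np.polyval(b,k)]).round(4).tolist())
```

```text
bottles by stopper
neck 1 [193, 191, 12, 12, 118] [198.7 196.6] (199.0, 196.5, 6.3) [0.4723 0.0669 0.122 ] 0.1224
tall 3 [243, 191, 13, 15, 155] [248.9 198.1] (248.9, 198.0, 7.1) [ 0.471  -0.0119  0.127 ] 0.1274
sq 1 [292, 195, 13, 13, 129] [298.3 201.2] (298.0, 201.0, 6.4) [ 0.4703 -0.0909  0.112 ] 0.1127
wide 1 [333, 194, 23, 22, 376] [344.  204.5] (344.0, 204.5, 11.0) [ 0.4688 -0.1707  0.094 ] 0.0945
cooler fit [0.01367944 0.47059219] [ 0.98974059 -0.05165153] [[0.0, -0.0002], [-0.0002, 0.0002], [0.0003, 0.0003], [-0.0001, -0.0003]]
tray recess
[0.6649 0.0996] 199 0.0311
[0.6586 0.0203] 216 0.0312
[ 0.6522 -0.059 ] 213 0.0311
[ 0.6451 -0.1386] 197 0.0315
tray fit [0.08247472 0.65520431] [ 0.99232257 -0.0194605 ] [[0.6651, 0.0996], [0.6585, 0.0202], [0.6519, -0.0592], [0.6453, -0.1385]] [[-0.0002, -0.0001], [0.0001, 0.0], [0.0002, 0.0001], [-0.0002, -0.0001]]
```

```bash
cat >> h.py <<'E'
from scipy.spatial.transform import Rotation as Ro
B=dict(neck=(.4723,.0669),tall=(.471,-.0119),sq=(.4703,-.0909),wide=(.4688,-.1707))
T=dict(wide=(.6651,.0996),sq=(.6585,.0202),tall=(.6519,-.0592),neck=(.6453,-.1385))
def to(x,y,z,yaw):  # yaw of tool y in deg
    s=ctrl.get_state();R=Ro.from_rotvec(s["tool_rot"])
    a=np.radians(yaw);G=Ro.from_matrix(np.array([[-np.sin(a),np.cos(a),0],[np.cos(a),np.sin(a),0],[0,0,-1]]).T)
    print("t%.2f"%s["time"],"p",s["position"].round(4),"shift mm",(R.inv().apply(np.array([x,y,z])-s["position"])*1e3).round(1),"turn",np.degrees((R.inv()*G).as_rotvec()).round(2),"f",s["ft_force"].round(1),"w",(s["grip_width"]*87).round(1),"gf",round(float(s["grip_force"]),1))
E
sed -i 's/\[-np.sin(a),np.cos(a),0\],\[np.cos(a),np.sin(a),0\],\[0,0,-1\]/[-np.sin(a),np.cos(a),0],[np.cos(a),np.sin(a),0],[0,0,-1]/' h.py
python3 -m handwheel '[[0.087,0.046,-0.015,0,0,0,-6.6],[0.087,0.046,-0.015,0,0,0,-6.6],[0.087,0.046,-0.015,0,0,0,-6.6],[0.087,0.046,-0.015,0,0,0,-6.6],[0.087,0.046,-0.015,0,0,0,-6.6],[0.087,0.046,-0.015,0,0,0,-6.6],[0.087,0.046,-0.015,0,0,0,-6.6],[0.087,0.046,-0.015,0,0,0,-6.6],[0.087,0.046,-0.015,0,0,0,-6.6],[0.087,0.046,-0.015,0,0,0,-6.6],[0.087,0,0,0,0,0,0],[0.087,0,0,0,0,0,0]]' 15
python3 -c "
from h import *
to(*B['wide'],.18,-.8)"
```

```text
time: 1.6
position: [0.4067, -0.1618, 0.2225]
tool_rot: [2.228, 2.214, -0.001]
ft_force: [0.1, -0.6, -0.8]
grip_width: 0.998
grip_force: 0.0Traceback (most recent call last):
  File "<string>", line 3, in <module>
    to(*B['wide'],.18,-.8)
    ~~^^^^^^^^^^^^^^^^^^^^
  File "h.py", line 18, in to
    print("t%.2f"%s["time"],"p",s["position"].round(4),"shift mm",(R.inv().apply(np.array([x,y,z])-s["position"])*1e3).round(1),"turn",np.degrees((R.inv()*G).as_rotvec()).round(2),"f",s["ft_force"].round(1),"w",(s["grip_width"]*87).round(1),"gf",round(float(s["grip_force"]),1))
                                                                                                                                                                                                                   ^^^^^^^^^^^^^^^^^^^^^^^^^^
AttributeError: 'float' object has no attribute 'round'
```

```bash
sed -i 's/(s\["grip_width"\]\*87).round(1)/round(s["grip_width"]*87,1)/' h.py
python3 -m handwheel '[[0.087,-0.004,0.031,0.02,0,0,0.4],[0.087,-0.005,0.031,0.02,0,0,0],[0.087,0,0,0,0,0,0],[0.087,0,0,0,0,0,0]]' 
python3 -c "
from h import *
to(*B['wide'],.05,-.8)"
```

```text
time: 2.1
position: [0.4682, -0.1716, 0.1822]
tool_rot: [-2.236, -2.205, 0.0]
ft_force: [0.1, -0.1, 0.7]
grip_width: 1.0
grip_force: 0.0
t2.10 p [ 0.4682 -0.1716  0.1822] shift mm [  0.8   0.7 132.2] turn [-0.07 -0.04 -0.01] f [ 0.1 -0.1  0.7] w 87.0 gf 0.0
```

```bash
python3 -m handwheel '[[0.087,0.001,0.001,0.05,0,0,0],[0.087,0,0,0.05,0,0,0],[0.087,0,0,0.02,0,0,0],[0.087,0,0,0.012,0,0,0],[0.087,0,0,0,0,0,0],[0.04,0,0,0,0,0,0],[0.04,0,0,0,0,0,0],[0.04,0,0,0,0,0,0],[0.04,0,0,0,0,0,0],[0.04,0,0,0,0,0,0],[0.04,0,0,0,0,0,0]]' 15
python3 -c "
from h import *
to(*B['wide'],.05,-.8)"
```

```text
time: 3.48
position: [0.4699, -0.1697, 0.0506]
tool_rot: [2.234, 2.208, 0.0]
ft_force: [0.5, 0.3, -0.2]
grip_width: 0.526
grip_force: 15.0
t3.48 p [ 0.4699 -0.1697  0.0506] shift mm [-1.  -1.1  0.6] turn [0.02 0.01 0.11] f [ 0.5  0.3 -0.2] w 45.8 gf 15.0
```

```bash
python3 -m handwheel '[[0.04,0,0,-0.01,0,0,0],[0.04,0,0,-0.03,0,0,0],[0.04,0,0,-0.04,0,0,0],[0.04,0,0,-0.03,0,0,0],[0.04,0.02,0.015,0,0,0,0],[0.04,0.045,0.033,0,0,0,0],[0.04,0.045,0.033,0,0,0,0],[0.04,0.045,0.033,0,0,0,0],[0.04,0.045,0.033,0,0,0,0],[0.04,0.045,0.033,0,0,0,0],[0.04,0.025,0.015,0,0,0,0],[0.04,0,0,0,0,0,0]]'
python3 -c "
from h import *
to(*T['wide'],.028,-.8)"
```

```text
time: 4.97
position: [0.6679, 0.1018, 0.1602]
tool_rot: [-2.228, -2.211, -0.001]
ft_force: [-0.3, -0.2, -0.9]
grip_width: 0.531
grip_force: 15.0
t4.97 p [0.6679 0.1018 0.1602] shift mm [ -2.5  -2.6 132.2] turn [-0.07 -0.14  0.37] f [-0.3 -0.2 -0.9] w 46.2 gf 15.0
```

```bash
python3 -m handwheel '[[0.04,-0.002,-0.002,0.03,0,0,0],[0.04,0,0,0.04,0,0,0],[0.04,0,0,0.03,0,0,0],[0.04,0,0,0.015,0,0,0],[0.04,0,0,0.01,0,0,0],[0.04,0,0,0.005,0,0,0],[0.04,0,0,0,0,0,0],[0.04,0,0,0,0,0,0]]'
python3 -c "
from h import *
to(*T['wide'],.0266,-.8)
im,d=ctrl.get_image('side');cv2.imwrite('pics/s1.png',cv2.resize(im[90:260,200:420],None,fx=3.5,fy=3.5))"
```

```text
time: 5.98
position: [0.6666, 0.0962, 0.0315]
tool_rot: [2.234, 2.207, 0.002]
ft_force: [0.2, 0.6, -1.5]
grip_width: 0.524
grip_force: 15.0
t5.97 p [0.6666 0.0962 0.0315] shift mm [ 3.4 -1.5  4.9] turn [ 0.08 -0.01  0.11] f [ 0.2  0.6 -1.5] w 45.6 gf 15.0
```

View pics/s1.png

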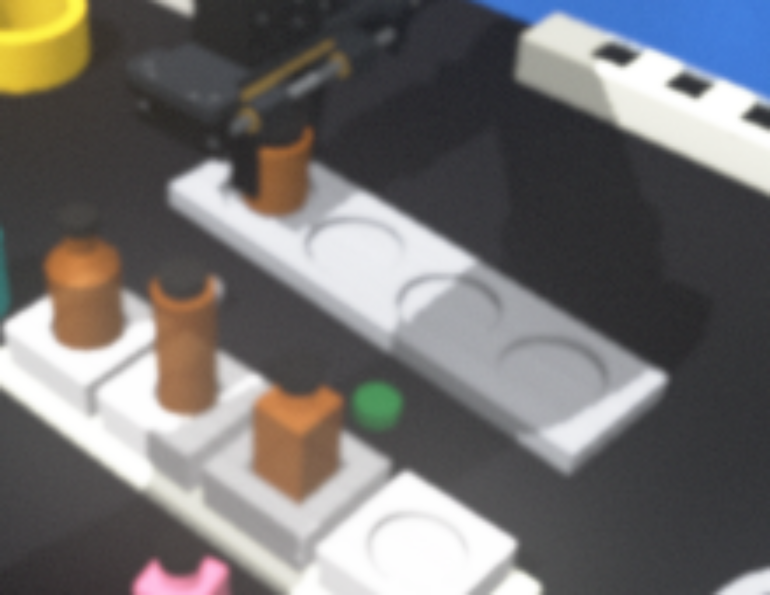

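The wide jar is held over the leftmost recess, about 5 mm above the floor. I'll lower it in small steps until it touches.

```bash
python3 -m handwheel '[[0.04,0.002,0,0.002,0,0,0],[0.04,0,0,0.001,0,0,0]]'; python3 -m handwheel '[[0.04,0,0,0.001,0,0,0]]';python3 -m handwheel '[[0.04,0,0,0,0,0,0]]'
python3 -c "
from h import *
to(*T['wide'],.0266,-.8)"
```

```text
time: 6.28
position: [0.6659, 0.0984, 0.0275]
tool_rot: [-2.234, -2.208, -0.0]
ft_force: [0.0, -1.3, -1.9]
grip_width: 0.524
grip_force: 15.0
time: 6.4
position: [0.6659, 0.0981, 0.0267]
tool_rot: [-2.235, -2.208, 0.0]
ft_force: [-2.0, -1.4, 3.5]
grip_width: 0.526
grip_force: 15.0
time: 6.52
position: [0.666, 0.0981, 0.0267]
tool_rot: [-2.235, -2.208, 0.0]
ft_force: [-1.7, 0.7, 0.7]
grip_width: 0.525
grip_force: 15.0
t6.53 p [0.666  0.0981 0.0267] shift mm [ 1.5 -0.9  0.1] turn [-0.    0.    0.11] f [-1.7  0.7  0.7] w 45.6 gf 15.0
```

```bash
python3 -m handwheel '[[0.04,0,0,0.0005,0,0,0],[0.087,0,0,0,0,0,0],[0.087,0,0,0,0,0,0],[0.087,0,0,0,0,0,0],[0.087,0,0,0,0,0,0],[0.087,0,0,-0.02,0,0,0],[0.087,0,0,-0.06,0,0,0],[0.087,0,0,-0.06,0,0,0],[0.087,0,0,-0.03,0,0,0]]'
python3 -m handwheel '[[0.087,-0.025,-0.026,0,0,0,0],[0.087,-0.045,-0.045,0,0,0,0],[0.087,-0.045,-0.045,0,0,0,0],[0.087,-0.045,-0.045,0,0,0,0],[0.087,-0.029,-0.035,0,0,0,0],[0.087,0,0,0,0,0,0],[0.087,0,0,0,0,0,0]]'
python3 -c "
from h import *
to(*B['sq'],.053,-.8)"
```

```text
time: 7.65
position: [0.6677, 0.099, 0.2022]
tool_rot: [2.231, 2.205, 0.009]
ft_force: [0.0, -0.6, 0.1]
grip_width: 0.997
grip_force: 0.0
time: 8.52
position: [0.4711, -0.0855, 0.1974]
tool_rot: [2.232, 2.207, 0.002]
ft_force: [1.1, 0.1, 0.0]
grip_width: 0.997
grip_force: 0.0
t8.53 p [ 0.4711 -0.0855  0.1974] shift mm [ -5.3  -1.1 144.4] turn [0.14 0.04 0.16] f [1.1 0.1 0. ] w 86.7 gf 0.0
```

```bash
python3 -m handwheel '[[0.087,-0.005,-0.001,0.04,0,0,0.2],[0.087,0,0,0.05,0,0,0],[0.087,0,0,0.03,0,0,0],[0.087,0,0,0.015,0,0,0],[0.087,0,0,0.009,0,0,0],[0.087,0,0,0,0,0,0]]'
python3 -m handwheel '[[0.087,0,0,0,0,0,0]]'
python3 -c "
from h import *
to(*B['sq'],.053,-.8)"
```

```text
time: 9.28
position: [0.4697, -0.0909, 0.0524]
tool_rot: [2.238, 2.205, 0.001]
ft_force: [-1.1, 0.6, 0.4]
grip_width: 1.001
grip_force: 0.0
time: 9.4
position: [0.4701, -0.0913, 0.0531]
tool_rot: [2.237, 2.203, 0.001]
ft_force: [-0.1, 1.5, 1.3]
grip_width: 1.003
grip_force: 0.0
t9.40 p [ 0.4701 -0.0913  0.0531] shift mm [0.4 0.2 0.1] turn [ 0.11  0.04 -0.08] f [-0.1  1.5  1.3] w 87.3 gf 0.0
```

```bash
python3 -m handwheel '[[0.03,0,0,0,0,0,0],[0.03,0,0,0,0,0,0],[0.03,0,0,0,0,0,0],[0.03,0,0,0,0,0,0],[0.03,0,0,0,0,0,0],[0.03,0,0,0,0,0,0],[0.03,0,0,0,0,0,0]]' 15
python3 -m handwheel '[[0.03,0,0,-0.01,0,0,0],[0.03,0,0,-0.03,0,0,0],[0.03,0,0,-0.04,0,0,0],[0.03,0,0,-0.03,0,0,0],[0.03,0.01,0.0174,0,0,0,0],[0.03,0.023,0.039,0,0,0,0],[0.03,0.023,0.039,0,0,0,0],[0.03,0.023,0.039,0,0,0,0],[0.03,0.023,0.039,0,0,0,0],[0.03,0.0095,0.015,0,0,0,0],[0.03,0,0,0,0,0,0],[0.03,0,0,0,0,0,0]]'
python3 -c "
from h import *
to(*T['sq'],.029,-.8)"
```

```text
time: 10.28
position: [0.4693, -0.0912, 0.0521]
tool_rot: [2.238, 2.204, 0.0]
ft_force: [1.8, -0.6, -0.6]
grip_width: 0.386
grip_force: 15.0
time: 11.78
position: [0.6583, 0.0164, 0.1619]
tool_rot: [-2.239, -2.203, 0.003]
ft_force: [-0.3, 0.0, -1.3]
grip_width: 0.388
grip_force: 15.0
t11.78 p [0.6583 0.0164 0.1619] shift mm [  3.9   0.3 132.9] turn [-0.08  0.06 -0.12] f [-0.3  0.  -1.3] w 33.8 gf 15.0
```

```bash
python3 -m handwheel '[[0.03,0.003,0,0.03,0,0,0],[0.03,0,0,0.045,0,0,0],[0.03,0,0,0.03,0,0,0],[0.03,0,0,0.015,0,0,0],[0.03,0,0,0.007,0,0,0],[0.03,0,0,0.003,0,0,0],[0.03,0,0,0,0,0,0]]'
python3 -m handwheel '[[0.03,0,0,0.001,0,0,0]]'
python3 -m handwheel '[[0.03,0,0,0.001,0,0,0]]'
python3 -c "
from h import *
to(*T['sq'],.0286,-.8)"
```

```text
time: 12.65
position: [0.6599, 0.0203, 0.0331]
tool_rot: [2.238, 2.203, 0.002]
ft_force: [0.1, -0.3, -1.6]
grip_width: 0.391
grip_force: 15.0
time: 12.78
position: [0.66, 0.0205, 0.0321]
tool_rot: [2.238, 2.203, 0.002]
ft_force: [-0.5, -0.0, -1.9]
grip_width: 0.391
grip_force: 15.0
time: 12.9
position: [0.6596, 0.0204, 0.0305]
tool_rot: [2.238, 2.204, 0.001]
ft_force: [-0.2, 1.7, -1.1]
grip_width: 0.389
grip_force: 15.0
t12.90 p [0.6596 0.0204 0.0305] shift mm [-0.2 -1.1  1.9] turn [ 0.05  0.01 -0.09] f [-0.2  1.7 -1.1] w 33.9 gf 15.0
```

```bash
python3 -m handwheel '[[0.03,0,0,0.001,0,0,0]]'
python3 -m handwheel '[[0.03,0,0,0.001,0,0,0]]'
python3 -m handwheel '[[0.03,0,0,0,0,0,0]]'
```

```text
time: 13.02
position: [0.6594, 0.0203, 0.0291]
tool_rot: [2.238, 2.204, 0.0]
ft_force: [0.1, 0.7, -0.7]
grip_width: 0.39
grip_force: 15.0
time: 13.15
position: [0.6593, 0.0203, 0.0282]
tool_rot: [2.239, 2.204, -0.0]
ft_force: [-2.2, -0.5, 5.9]
grip_width: 0.385
grip_force: 15.0
time: 13.28
position: [0.6593, 0.0203, 0.0282]
tool_rot: [2.238, 2.204, -0.0]
ft_force: [0.0, 0.1, 1.1]
grip_width: 0.392
grip_force: 15.0
```

```bash
python3 -m handwheel '[[0.087,0,0,0,0,0,0],[0.087,0,0,0,0,0,0],[0.087,0,0,0,0,0,0],[0.087,0,0,0,0,0,0],[0.087,0,0,-0.02,0,0,0],[0.087,0,0,-0.06,0,0,0],[0.087,0,0,-0.06,0,0,0],[0.087,0,0,-0.03,0,0,0]]'
python3 -m handwheel '[[0.087,-0.004,-0.023,0,0,0,0],[0.087,-0.008,-0.045,0,0,0,0],[0.087,-0.008,-0.045,0,0,0,0],[0.087,-0.008,-0.045,0,0,0,0],[0.087,-0.004,-0.03,0,0,0,0],[0.087,0,0,0,0,0,0],[0.087,0,0,0,0,0,0]]'
python3 -c "
from h import *
to(*B['tall'],.071,-.8)"
```

```text
time: 14.28
position: [0.661, 0.0212, 0.2041]
tool_rot: [2.235, 2.201, 0.008]
ft_force: [0.5, 1.0, -0.8]
grip_width: 0.997
grip_force: 0.0
time: 15.15
position: [0.4718, -0.0085, 0.1993]
tool_rot: [2.236, 2.203, 0.002]
ft_force: [0.9, -0.3, 0.5]
grip_width: 1.002
grip_force: 0.0
t15.15 p [ 0.4718 -0.0085  0.1993] shift mm [ -3.3  -1.  128.3] turn [ 0.14  0.05 -0.06] f [ 0.9 -0.3  0.5] w 87.2 gf 0.0
```

```bash
python3 -m handwheel '[[0.087,-0.003,-0.001,0.04,0,0,0],[0.087,0,0,0.045,0,0,0],[0.087,0,0,0.025,0,0,0],[0.087,0,0,0.012,0,0,0],[0.087,0,0,0.006,0,0,0],[0.087,0,0,0,0,0,0],[0.087,0,0,0,0,0,0]]'
python3 -m handwheel '[[0.025,0,0,0,0,0,0],[0.025,0,0,0,0,0,0],[0.025,0,0,0,0,0,0],[0.025,0,0,0,0,0,0],[0.025,0,0,0,0,0,0],[0.025,0,0,0,0,0,0],[0.025,0,0,0,0,0,0]]' 15
python3 -c "
from h import *
to(*B['tall'],.071,-.8)"
```

```text
time: 16.02
position: [0.4706, -0.0118, 0.071]
tool_rot: [2.238, 2.203, 0.001]
ft_force: [-0.9, 0.4, 0.4]
grip_width: 1.0
grip_force: 0.0
time: 16.9
position: [0.4701, -0.0117, 0.0701]
tool_rot: [2.238, 2.204, 0.001]
ft_force: [1.2, 0.5, 0.2]
grip_width: 0.39
grip_force: 15.0
t16.90 p [ 0.4701 -0.0117  0.0701] shift mm [-0.1  0.9 -0.9] turn [ 0.04  0.   -0.09] f [1.2 0.5 0.2] w 33.9 gf 15.0
```

```bash
python3 -m handwheel '[[0.025,0,0,-0.01,0,0,0],[0.025,0,0,-0.03,0,0,0],[0.025,0,0,-0.04,0,0,0],[0.025,0,0,-0.03,0,0,0],[0.025,-0.004,0.016,0,0,0,0],[0.025,-0.01,0.037,0,0,0,0],[0.025,-0.01,0.037,0,0,0,0],[0.025,-0.01,0.037,0,0,0,0],[0.025,-0.01,0.037,0,0,0,0],[0.025,-0.004,0.018,0,0,0,0],[0.025,0,0,0,0,0,0],[0.025,0,0,0,0,0,0]]'
python3 -c "
from h import *
to(*T['tall'],.0465,-.8)"
```

```text
time: 18.4
position: [0.65, -0.062, 0.1801]
tool_rot: [-2.237, -2.204, 0.001]
ft_force: [0.5, 0.2, -0.4]
grip_width: 0.384
grip_force: 15.0
t18.40 p [ 0.65   -0.062   0.1801] shift mm [  2.9   2.  133.6] turn [-0.08 -0.01 -0.05] f [ 0.5  0.2 -0.4] w 33.4 gf 15.0
```

```bash
python3 -m handwheel '[[0.025,0.003,0.002,0.03,0,0,0],[0.025,0,0,0.045,0,0,0],[0.025,0,0,0.03,0,0,0],[0.025,0,0,0.015,0,0,0],[0.025,0,0,0.007,0,0,0],[0.025,0,0,0.003,0,0,0],[0.025,0,0,0,0,0,0]]'
python3 -m handwheel '[[0.025,0,0,0.001,0,0,0]]'
python3 -m handwheel '[[0.025,0,0,0.001,0,0,0]]'
python3 -m handwheel '[[0.025,0,0,0.001,0,0,0]]'
```

```text
time: 19.27
position: [0.6537, -0.0596, 0.0511]
tool_rot: [2.238, 2.203, 0.001]
ft_force: [0.4, 0.2, -0.9]
grip_width: 0.382
grip_force: 15.0
time: 19.4
position: [0.6537, -0.0596, 0.05]
tool_rot: [2.238, 2.203, 0.001]
ft_force: [-0.4, -0.4, -1.0]
grip_width: 0.385
grip_force: 15.0
time: 19.52
position: [0.6533, -0.0596, 0.0485]
tool_rot: [2.238, 2.204, 0.001]
ft_force: [-0.2, 0.5, -1.1]
grip_width: 0.386
grip_force: 15.0
time: 19.65
position: [0.6531, -0.0596, 0.0471]
tool_rot: [2.238, 2.204, 0.0]
ft_force: [0.5, -0.3, -1.2]
grip_width: 0.382
grip_force: 15.0
```

```bash
python3 -m handwheel '[[0.025,0,0,0.001,0,0,0]]'
python3 -m handwheel '[[0.025,0,0,0,0,0,0]]'
```

```text
time: 19.77
position: [0.6531, -0.0597, 0.0461]
tool_rot: [2.239, 2.204, -0.0]
ft_force: [0.6, -0.1, 4.6]
grip_width: 0.384
grip_force: 15.0
time: 19.9
position: [0.6531, -0.0596, 0.0462]
tool_rot: [2.239, 2.204, -0.0]
ft_force: [-0.5, -0.4, 1.1]
grip_width: 0.386
grip_force: 15.0
```

```bash
python3 -m handwheel '[[0.087,0,0,0,0,0,0],[0.087,0,0,0,0,0,0],[0.087,0,0,0,0,0,0],[0.087,0,0,0,0,0,0],[0.087,0,0,-0.02,0,0,0],[0.087,0,0,-0.06,0,0,0],[0.087,0,0,-0.05,0,0,0],[0.087,0,0,-0.02,0,0,0]]'
python3 -m handwheel '[[0.087,0.015,-0.022,0,0,0,0],[0.087,0.032,-0.045,0,0,0,0],[0.087,0.032,-0.045,0,0,0,0],[0.087,0.032,-0.045,0,0,0,0],[0.087,0.0155,-0.024,0,0,0,0],[0.087,0,0,0,0,0,0],[0.087,0,0,0,0,0,0]]'
python3 -c "
from h import *
to(*B['neck'],.059,-.8)"
```

```text
time: 20.9
position: [0.655, -0.0591, 0.2015]
tool_rot: [2.234, 2.201, 0.007]
ft_force: [-0.4, -0.4, -0.1]
grip_width: 0.998
grip_force: 0.0
time: 21.78
position: [0.4746, 0.0689, 0.1963]
tool_rot: [2.239, 2.202, 0.0]
ft_force: [-0.3, 0.2, 0.5]
grip_width: 1.002
grip_force: 0.0
t21.77 p [0.4746 0.0689 0.1963] shift mm [ -2.   -2.4 137.3] turn [ 0.04  0.04 -0.14] f [-0.3  0.2  0.5] w 87.2 gf 0.0
```

```bash
python3 -m handwheel '[[0.087,-0.002,-0.002,0.04,0,0,0],[0.087,0,0,0.045,0,0,0],[0.087,0,0,0.03,0,0,0],[0.087,0,0,0.015,0,0,0],[0.087,0,0,0.007,0,0,0],[0.087,0,0,0,0,0,0],[0.087,0,0,0,0,0,0]]'
python3 -m handwheel '[[0.035,0,0,0,0,0,0],[0.035,0,0,0,0,0,0],[0.035,0,0,0,0,0,0],[0.035,0,0,0,0,0,0],[0.035,0,0,0,0,0,0],[0.035,0,0,0,0,0,0],[0.035,0,0,0,0,0,0]]' 15
python3 -c "
from h import *
to(*B['neck'],.059,-.8)"
```

```text
time: 22.65
position: [0.473, 0.0678, 0.06]
tool_rot: [2.238, 2.203, 0.002]
ft_force: [0.3, -0.8, 0.8]
grip_width: 1.0
grip_force: 0.0
time: 23.52
position: [0.4723, 0.0677, 0.0591]
tool_rot: [2.238, 2.204, 0.001]
ft_force: [-0.1, 0.8, 0.2]
grip_width: 0.478
grip_force: 15.0
t23.52 p [0.4723 0.0677 0.0591] shift mm [-0.8  0.1  0.1] turn [ 0.03 -0.   -0.09] f [-0.1  0.8  0.2] w 41.5 gf 15.0
```

```bash
python3 -m handwheel '[[0.035,0,0,-0.01,0,0,0],[0.035,0,0,-0.03,0,0,0],[0.035,0,0,-0.04,0,0,0],[0.035,0,0,-0.03,0,0,0],[0.035,-0.018,0.015,0,0,0,0],[0.035,-0.04,0.034,0,0,0,0],[0.035,-0.04,0.034,0,0,0,0],[0.035,-0.04,0.034,0,0,0,0],[0.035,-0.04,0.034,0,0,0,0],[0.035,-0.028,0.022,0,0,0,0],[0.035,0,0,0,0,0,0],[0.035,0,0,0,0,0,0]]'
python3 -c "
from h import *
to(*T['neck'],.0347,-.8)"
```

```text
time: 25.02
position: [0.6409, -0.1407, 0.1673]
tool_rot: [-2.237, -2.202, 0.002]
ft_force: [0.4, 1.0, -2.3]
grip_width: 0.479
grip_force: 15.0
t25.02 p [ 0.6409 -0.1407  0.1673] shift mm [  2.1   4.8 132.6] turn [-0.17 -0.08 -0.1 ] f [ 0.4  1.  -2.3] w 41.7 gf 15.0
```

```bash
python3 -m handwheel '[[0.035,0.002,0.004,0.03,0,0,0],[0.035,0,0,0.045,0,0,0],[0.035,0,0,0.03,0,0,0],[0.035,0,0,0.014,0,0,0],[0.035,0,0,0.007,0,0,0],[0.035,0,0,0.003,0,0,0],[0.035,0,0,0,0,0,0]]'
python3 -m handwheel '[[0.035,0,0,0.001,0,0,0]]'
python3 -m handwheel '[[0.035,0,0,0.001,0,0,0]]'
python3 -c "
from h import *
to(*T['neck'],.0347,-.8)"
```

```text
time: 25.9
position: [0.6464, -0.1391, 0.041]
tool_rot: [2.238, 2.203, 0.001]
ft_force: [-0.2, -1.0, -1.3]
grip_width: 0.479
grip_force: 15.0
time: 26.02
position: [0.6465, -0.1391, 0.0401]
tool_rot: [2.238, 2.203, 0.001]
ft_force: [0.1, 0.2, -1.7]
grip_width: 0.48
grip_force: 15.0
time: 26.15
position: [0.6461, -0.1391, 0.0385]
tool_rot: [2.238, 2.203, 0.001]
ft_force: [0.7, 0.3, -1.3]
grip_width: 0.485
grip_force: 15.0
t26.15 p [ 0.6461 -0.1391  0.0385] shift mm [ 0.6 -0.8  3.8] turn [ 0.05  0.02 -0.09] f [ 0.7  0.3 -1.3] w 42.2 gf 15.0
```

```bash
python3 -m handwheel '[[0.035,0,0,0.001,0,0,0],[0.035,0,0,0.001,0,0,0]]'
python3 -m handwheel '[[0.035,0,0,0.001,0,0,0]]'
python3 -m handwheel '[[0.035,0,0,0,0,0,0]]'
```

```text
time: 26.4
position: [0.6458, -0.139, 0.036]
tool_rot: [-2.239, -2.204, 0.0]
ft_force: [0.2, 0.1, -1.0]
grip_width: 0.477
grip_force: 15.0
time: 26.52
position: [0.6458, -0.139, 0.0351]
tool_rot: [2.239, 2.204, -0.0]
ft_force: [-0.6, -0.1, 2.7]
grip_width: 0.478
grip_force: 15.0
time: 26.65
position: [0.6458, -0.139, 0.0352]
tool_rot: [2.239, 2.204, -0.0]
ft_force: [-0.7, -0.3, 0.7]
grip_width: 0.481
grip_force: 15.0
```

```bash
python3 -m handwheel '[[0.035,0,0,0.0005,0,0,0],[0.087,0,0,0,0,0,0],[0.087,0,0,0,0,0,0],[0.087,0,0,0,0,0,0],[0.087,0,0,0,0,0,0],[0.087,0,0,-0.02,0,0,0],[0.087,0,0,-0.06,0,0,0],[0.087,0,0,-0.06,0,0,0],[0.087,0,0,-0.04,0,0,0],[0.087,0,0,0,0,0,0]]'
python3 -m handwheel '[[0.087,-0.025,-0.02,0,0,0,0],[0.087,-0.045,-0.02,0,0,0,0],[0.087,-0.045,-0.02,0,0,0,0],[0.087,-0.045,-0.02,0,0,0,0],[0.087,-0.045,-0.02,0,0,0,0],[0.087,-0.025,-0.02,0,0,0,0],[0.087,0,0,0,0,0,0]]'
python3 -c "
from h import *
im,d=ctrl.get_image('side');im2,d2=ctrl.get_image('top')
P=cloud('side',d)
a=cv2.resize(im[90:260,200:420],(770,595));cv2.imwrite('pics/s2.png',a)
cv2.imwrite('pics/t2.png',cv2.resize(im2[65:245,150:380],(766,600)))
P=cloud('top',d2)
for k,h in [('wide',.07),('sq',.088),('tall',.103),('neck',.098)]:
    m=(np.hypot(P[...,0]-T[k][0],P[...,1]-T[k][1])<.03)&(P[...,2]>h-.008)&(d2>0)&(P[...,2]<.2)
    print(k,h,m.sum(),np.median(P[m],0).round(4))
"
```

```text
time: 27.9
position: [0.6484, -0.1387, 0.2209]
tool_rot: [2.233, 2.199, 0.008]
ft_force: [0.8, 0.7, 0.0]
grip_width: 0.999
grip_force: 0.0
time: 28.78
position: [0.5193, -0.3706, 0.214]
tool_rot: [-2.245, -2.197, 0.003]
ft_force: [1.0, 0.5, 0.3]
grip_width: 1.0
grip_force: 0.0
wide 0.07 371 [0.6629 0.0952 0.0701]
sq 0.088 147 [0.6564 0.019  0.0881]
tall 0.103 186 [ 0.6505 -0.059   0.1033]
neck 0.098 131 [ 0.6432 -0.1381  0.098 ]
```

View pics/s2.png

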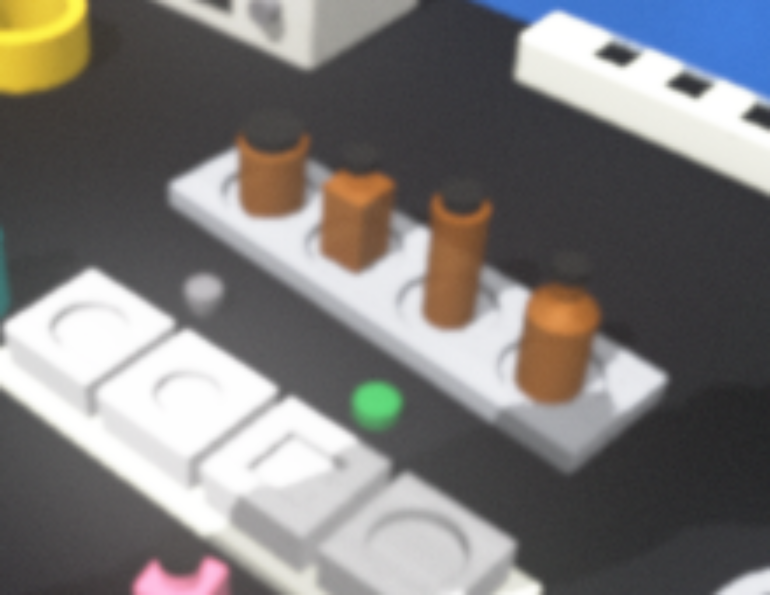

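View pics/t2.png

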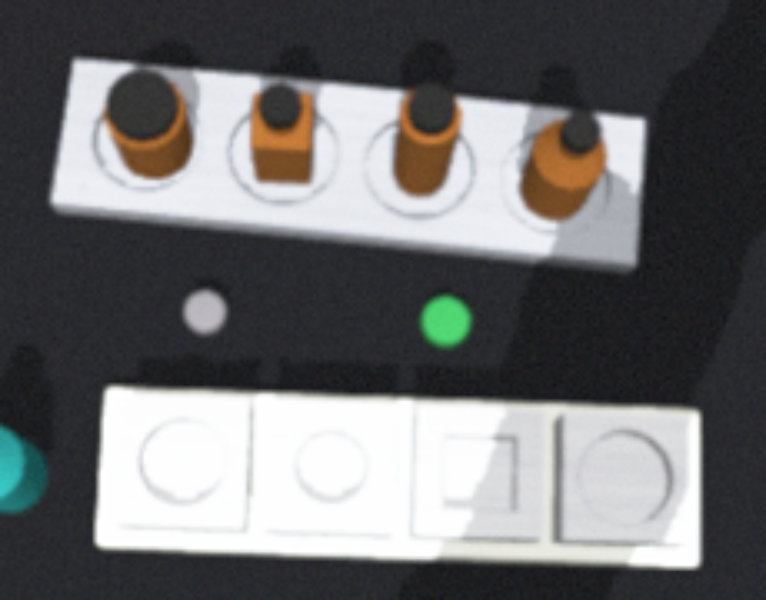

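Both views show all four bottles upright inside their recesses: wide, square, tall, necked from left to right. Their tops are at the expected heights to within 0.5 mm, and the blocks are empty.

```bash
python3 -c "
from bench import ctrl
print(ctrl.close_job())"
```

```text
the job is handed in; nothing more can be done
None
```

I moved all four bottles to the tray in reverse order (wide, square, tall, necked from left to right), and they stand upright and flat in their recesses; I handed the job in at about 29 s of the 109 s allowed, but got no verdict back.

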